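# Swap the finished tube on the rocking mixer

### The job

Pull the red-capped tube out of its spring clips on the rocking mixer and lay it in the empty middle rest of the white rack, then snap the green-capped tube fully home in both of the clips that the red one came out of, about centred so that the cap stays clear of the clips. Leave the two blue-capped tubes, the bottle and the jar where they are, and let go of everything at the end.

Things in the scene. Friction and masses are not known exactly. Their poses are not given: they have to be found in the camera images.
- mixer: white rocking mixer, fixed, 200 x 170 mm; top of its aluminium platform 75 mm above the bench. Origin: centre of its underside on the bench; x = direction of the tubes it carries. Two stations, at y=+30 and -30 mm, each a pair of upward-opening yellow C-clips at x=+38 and -38 mm, 12 mm wide along x, so 64 mm are free between them for fingers. Seated tube axis 107 mm above the bench
- clips_left (a point): station at mixer y=+30: centre of a seated tube, 107 mm above the bench, 32 above the platform; axes as mixer. Sprung jaws: 15 mm mouth for the 20 mm tube, flared above to 35 mm, tops 20 mm above the seated axis. A level tube goes straight down; it meets the lips with its axis 15 mm above the seat, needs about 14 N in all to snap onto a solid seat, and about as much to pull straight up and out
- clips_right (a point): the same for the station at the mixer's y=-30 mm
- rack: white plastic tube rack, fixed, 120 x 190 mm, base 8 mm thick. Origin: centre of its underside on the bench; x = direction of the tubes. Rests at y=-60, 0, +60 mm, each a pair of open 90-degree V notches at x=+38 and -38 mm (66 mm free between them), rims 46 mm up; tube axis 45 mm above the bench. Middle rest empty; the outer two hold the green- and a blue-capped tube, either way round
- rack_middle (a point): where the centre of a tube lying in the middle rest lies, 45 mm above the bench; axes as the rack's
- tube_red: finished tube, red cap, at the start snapped into one of the mixer's two stations, either one; 20 mm in diameter and 150 mm long overall; violet body, with a cap 22 mm long and 23 mm in diameter at one end. Origin: on the axis at mid-length; x runs along the tube towards the cap (cap from x=+53 to +75 mm). About 45 g. 
- tube_green: fresh tube, green cap, at the start in one of the rack's outer rests; 20 mm in diameter and 150 mm long overall; violet body, with a cap 22 mm long and 23 mm in diameter at one end. Origin: on the axis at mid-length; x runs along the tube towards the cap (cap from x=+53 to +75 mm). About 45 g. 
- tube_blue_a: blue-capped tube in the mixer's other station, 60 mm beside the red one; not to be disturbed; 20 mm in diameter and 150 mm long overall; violet body, with a cap 22 mm long and 23 mm in diameter at one end. Origin: on the axis at mid-length; x runs along the tube towards the cap (cap from x=+53 to +75 mm). About 45 g. 
- tube_blue_b: blue-capped tube in the rack's other outer rest; not to be disturbed; 20 mm in diameter and 150 mm long overall; violet body, with a cap 22 mm long and 23 mm in diameter at one end. Origin: on the axis at mid-length; x runs along the tube towards the cap (cap from x=+53 to +75 mm). About 45 g. 
- bottle: amber bottle with yellow cap, 56 mm in diameter, 140 mm tall, standing between mixer and rack; origin: centre of its underside
- jar: white jar, 56 mm in diameter, 75 mm tall, standing between mixer and rack; origin: centre of its underside
Mind the look-alikes: they are no part of the job. Leave any black look-alike of the tube_green alone.

How it is judged:
By the outcome, as a careful person would: the job done as asked, in the order asked, and still so for the second after the job is handed in, with the robot touching nothing.
It also fails if it takes over 64 s, if anything falls off the work surface, if the arm or the gripper's body presses on something with over 40 N, if the wrist force passes 120 N, or if a joint passes its speed limit or range.

### The arm

A 7-joint arm with a two-finger parallel gripper is mounted at the origin on the work surface. World frame = base frame: x ahead of the robot, y to its left, z up, the work surface at z = 0. Lengths are in mm, angles in rad, forces in N, time in s.
With the tool pointing down it reaches from about 425 to 875 mm from the base axis. Payload 8.4 kg.
Tool frame: the origin (TCP) lies at the very end of the fingers, on their centre line; the grasp point (between the pads) lies 19 mm behind it; z points along the fingers, y is the direction in which the jaws open and shut (so a half turn about z gives the same grasp; the last joint's range is limited). The gripper opens to 85 mm and grips with 20 to 120 N. Pads are 22 mm wide; open, the fingers measure 114 mm over their backs; the gripper's body (76 mm by 85 mm) begins 54 mm behind the grasp point. The pads swing forward as they close: fully open they stand 13 mm farther back than shut.
Start: joints at [-1.261, 0.333, 0.04, 1.465, -0.013, 1.343, -0.059], TCP at [258.379, 596.41, 231.308] pointing down, gripper open.
Joint ranges: [-2.58, 2.58], [-0.38, 2.09], [-1.3, 1.39], [0.25, 2.4], [-1.5, 4.64], [0.08, 2.09], [-2.65, 2.65]. Speed limits (rad/s): [2.22, 2.22, 2.79, 2.79, 3.14, 3.14, 3.14].

### API

Orientations are given as a unit quaternion [x, y, z, w].
In Python, from station import bot, get_image, calibration, models gives the robot as it stands.
- The arm moves only by the shell command python3 -m handwheel 'ROWS'. ROWS is JSON, a list that holds one entry, the list of rows, each a list of 7 numbers: the shift along the tool's x, y, z in cm, then the turn, a rotation vector about the tool's x, y, z in rad, then the finger opening in cm, from 0 to 8.54. In form: [[[tx, ty, tz, rx, ry, rz, claw], ...]]. A call has 1 to 10 rows; each row shifts and turns the commanded pose from where the row before left it, along the tool's axes as they then stand; what a row does not reach is not made up. A row lasts 1/10 s, in which the tool goes at most 50 mm and 8.59 degrees, less where a joint would pass 70% of its speed; a pose out of reach is approached as far as the arm can. A call is refused whole if a number of a shift passes 5 or a number of a turn 0.15, either way. A call with a gripper value outside its range is refused whole. The fingers move at their own pace and stop on an object; the grip force is fixed at half the most. Time passes only in rows, so rows that do not move let the fingers close. It gives the time, the measured TCP pose, the force and the opening at its end, in the units of the state.
- bot.get_state(): the state, without advancing time (a new reading comes with each control period).
- get_image(name): name is "scene" or "top" or "wrist"; returns (picture, depth): 480x640x3 uint8, red, green, blue; 480x640 float32, mm along the optical axis (not along the pixel's ray), 0 where there is no reading.
- calibration(name): a dict with "fovy" (degrees; the focal length in pixels is half the picture's height over the tangent of half this angle, whatever the lens; pixels are square), "cx", "cy" (the principal point, pixels), "extrinsics" (4x4, takes a point from camera to world coordinates); the wrist camera has in their place "hand_eye" (4x4, takes a point from camera to tool coordinates, whose origin is the TCP and whose axes are the flange's). Camera axes: x right, y down, z forward; pixel columns grow to the right and rows downward; lengths in mm; the calibration is good to about 2 mm. A picture is of the moment at which its call begins: read the wrist's pose just before it. calibration takes no time and is no camera call.
- bot.job_done(): hands the job in, once; it reports no verdict.
Trained networks look in the newest picture that a camera, given by its name, has taken for a name from the list of things; names that differ only in an ending like _2 or _b are one class to them, and where a whole thing is asked for, a point or a joint stands for the part that bears it (a point fixed in the world has none). Each returns a list of dicts, best first, with "confidence" (0 to 1); they miss things now and then, are a little off and sometimes report something else, mostly with a low value. They report only what shows in the picture. A call takes as long as a camera call. They do not tell look-alikes from the thing itself.
- models.silhouettes(camera, label): "mask" (480x640 bool, what is visible of it).
- models.landmark_of(camera, label): "xyz" ([x, y, z] in mm, in world coordinates, good to about 4 mm: a listed point, or the origin of a listed thing).
The state is a dict: "time": time; "joint_pos": joint angles; "dq": joint speeds; "joint_efforts": joint torques, N m; "tool_pos": TCP position; "tool_rot": TCP orientation; "force": force on the tool from outside, world axes, zero at the start; "ft_torque": the same for the moment, N m; "width": finger opening in mm.
Only numpy, scipy, OpenCV 4.12 (cv2) and the standard library are available. Lean on these libraries where they do the work, as an engineer would, in place of code of your own. Each camera call takes 0.05 s, during which the arm holds its last target. There are 200 camera calls.

## Working session

There is one attempt and no reset: what is moved stays moved. The work goes in short steps, Python scripts to look and compute and a shell command to move; the robot and the scene stay as the last step left them, time stands still between calls to the robot, and variables do not carry over. Pictures are saved under pics/ and viewed, about 8 in all and at most 12, crops included, and the job is handed in when it is done.

```bash
ls; mkdir -p pics
python3 - <<'E'
from station import bot,get_image,calibration,models
import cv2,numpy as np
s=bot.get_state();print({k:np.round(v,3).tolist() for k,v in s.items()})
for c in ["scene","top"]:
    im,d=get_image(c);cv2.imwrite(f"pics/{c}0.png",im[...,::-1]);np.save(f"pics/{c}0.npy",d)
    print(c,calibration(c))
    for l in ["mixer","clips_left","clips_right","rack","rack_middle","tube_red","tube_green","tube_blue_a","bottle","jar"]:
        print(l,[(np.round(r["xyz"]).tolist(),round(r["confidence"],2)) for r in models.landmark_of(c,l)])
print(calibration("wrist"))
E
```

```text
pics
{'time': 0.0, 'joint_pos': [-1.261, 0.334, 0.04, 1.466, -0.013, 1.343, -0.058], 'dq': [-0.0, -0.0, -0.001, -0.001, 0.001, -0.001, -0.001], 'joint_efforts': [-0.001, -65.856, 1.365, -40.556, 0.017, 0.013, -0.0], 'tool_pos': [258.223, 595.99, 230.435], 'tool_rot': [0.203, 0.979, -0.001, -0.0], 'force': [0.184, -0.298, -0.84], 'ft_torque': [-0.037, -0.012, -0.056], 'width': 85.185}
scene {'fovy': 54.0440093635573, 'cx': 319.35211523865894, 'cy': 243.04219422178784, 'extrinsics': array([[-7.92518410e-01,  3.58175098e-01, -4.93584004e-01,
         1.09143595e+03],
       [ 6.09419620e-01,  4.95464150e-01, -6.18969306e-01,
         5.87333200e+02],
       [ 2.28537869e-02, -7.91344347e-01, -6.10943393e-01,
         7.46275666e+02],
       [ 0.00000000e+00,  0.00000000e+00,  0.00000000e+00,
         1.00000000e+00]])}
mixer [([537.0, 215.0, -3.0], 0.74)]
clips_left [([535.0, 246.0, 104.0], 0.92)]
clips_right [([531.0, 186.0, 108.0], 0.72)]
rack [([521.0, -273.0, -2.0], 0.79)]
rack_middle [([523.0, -269.0, 47.0], 0.75)]
tube_red [([533.0, 186.0, 108.0], 0.6), ([539.0, 244.0, 108.0], 0.1
[... 1038 characters left out ...]
[800.0, 68.0, 10.0], 0.97), ([526.0, -273.0, 42.0], 0.69), ([396.0, -477.0, 10.0], 0.67), ([299.0, -255.0, 10.0], 0.57)]
tube_blue_a [([538.0, 244.0, 107.0], 0.55), ([535.0, -329.0, 49.0], 0.55)]
bottle [([637.0, -0.0, -5.0], 0.85)]
jar [([455.0, 8.0, -1.0], 0.96)]
{'fovy': 60.950655783116204, 'cx': 317.47689764170866, 'cy': 245.92780778757438, 'hand_eye': array([[-1.04614554e-03, -9.54139657e-01, -2.99360019e-01,
         7.56987910e+01],
       [ 9.99999401e-01, -9.01473511e-04, -6.21369828e-04,
         8.46996175e-01],
       [ 3.23008467e-04, -2.99360489e-01,  9.54140028e-01,
        -1.42705567e+02],
       [ 0.00000000e+00,  0.00000000e+00,  0.00000000e+00,
         1.00000000e+00]])}
```

View pics/top0.png

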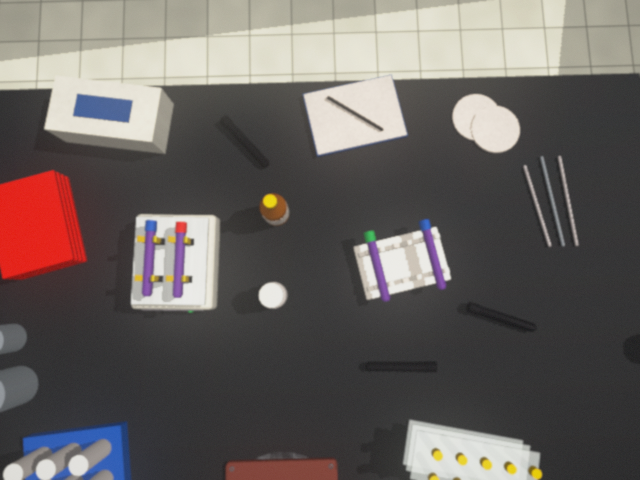

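View pics/scene0.png

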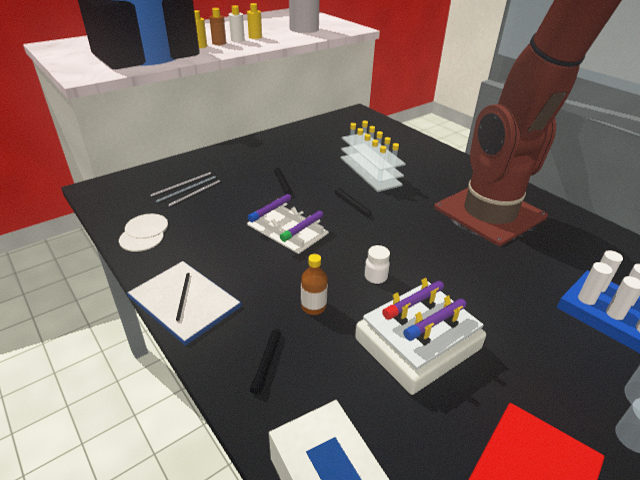

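The red tube is in the right station of the mixer, at about (180,260) in the top view with its cap at (181,227). The green tube is in the rack's left rest, cap at (370,237). The blue ones are at (149,260) and (433,255). Things that could be mistaken for green are the black sticks at (243,142), (400,366) and (501,316), and the black pen at (355,113). I'm leaving all of those alone. Next I'll fit the tube axes.

```bash
cat > h.py <<'E'
from station import bot,get_image,calibration,models
import cv2,numpy as np
from scipy.spatial.transform import Rotation as R
def ext(c,s):
    if c!="wrist": return calibration(c)["extrinsics"]
    T=np.eye(4);T[:3,:3]=R.from_quat(s["tool_rot"]).as_matrix();T[:3,3]=s["tool_pos"]
    return T@calibration("wrist")["hand_eye"]
def shoot(c,name=None):
    s=bot.get_state();im,d=get_image(c);k=calibration(c);f=240/np.tan(np.radians(k["fovy"]/2))
    v,u=np.mgrid[:480,:640];E=ext(c,s)
    P=np.stack([(u-k["cx"])/f*d,(v-k["cy"])/f*d,d],-1)@E[:3,:3].T+E[:3,3]
    if name: cv2.imwrite(f"pics/{name}.png",im[...,::-1])
    return im,d,P
def axes(c,im,d,P):
    """violet bodies + caps: list of (colour, centre, yaw toward cap, z)"""
    hsv=cv2.cvtColor(im,cv2.COLOR_RGB2HSV);H,S,V=cv2.split(hsv)
    m=((H>128)&(H<150)&(S>90)&(V>40)&(d>0)).astype(np.uint8)
    n,L,st,_=cv2.connectedComponentsWithStats(m)
    caps={"red":((H<6)|(H>174)),"green":(H>50)&(H<80),"blue":(H>105)&(H<122)}
    for i in range(1,n):
        if st[i,4]<120: continue
        Q=P[L==i];Q=Q[Q[:,2]>np.median(Q[:,2])-8]
        c0=Q.mean(0);w=np.linalg.svd(Q[:,:2]-c0[:2],full_matrices=False)[2][0]
        if w[0]<0:w=-w
        t=(Q[:,:2]-c0[:2])@w;lo,hi=np.percentile(t,[1,99])
        near=cv2.dilate((L==i).astype(np.uint8),np.ones((15,15)))>0
        col=max(caps,key=lambda k:(near&caps[k]&(S>130)&(V>60)).sum())
        Z=np.percentile(Q[:,2],80);cp=P[near&caps[col]&(S>130)&(V>60)&(d>0)]
        sg=np.sign(np.median((cp[:,:2]-c0[:2])@w)) if len(cp) else 0
        e=np.median(Q[:,:2],0)
        print(c,col,"px",st[i,:4],"mid-body",np.round(c0[:2]+w*(lo+hi)/2,1),"len",round(hi-lo,1),"yaw",round(np.degrees(np.arctan2(w[1],w[0])),2),"capsign",sg,"ztop",round(Z,1),
          "centre(body-len128)",np.round(c0[:2]+w*((lo+hi)/2+sg*11),1))
E
python3 - <<'E'
from h import *
for c in ["top","scene"]: axes(c,*shoot(c))
E
```

```text
top blue px [143 231  12  65] mid-body [525.  243.1] len 121.8 yaw -2.13 capsign 1.0 ztop 117.4 centre(body-len128) [536.  242.7]
top blue px [423 230  23  60] mid-body [ 522.4 -331. ] len 122.7 yaw 12.09 capsign 1.0 ztop 55.4 centre(body-len128) [ 533.2 -328.7]
top red px [174 233  11  64] mid-body [520.3 183.6] len 121.2 yaw -2.1 capsign 1.0 ztop 117.3 centre(body-len128) [531.3 183.2]
top green px [369 242  21  59] mid-body [ 500.1 -214. ] len 121.6 yaw 12.03 capsign 1.0 ztop 55.3 centre(body-len128) [ 510.9 -211.7]
scene blue px [256 193  35  24] mid-body [ 523.  -325.4] len 118.6 yaw 12.21 capsign 1.0 ztop 52.2 centre(body-len128) [ 533.7 -323.1]
scene green px [289 210  34  26] mid-body [ 502.4 -207.6] len 117.9 yaw 12.36 capsign 1.0 ztop 52.5 centre(body-len128) [ 513.1 -205.2]
scene red px [395 281  49  32] mid-body [521.5 190.6] len 120.9 yaw -2.37 capsign 1.0 ztop 115.0 centre(body-len128) [532.5 190.1]
scene blue px [416 298  50  36] mid-body [526.5 249.7] len 120.5 yaw -1.77 capsign 1.0 ztop 115.0 centre(body-len128) [537.5 249.3]
```

```bash
python3 -m handwheel '[[[0,0,-0.5,0,0,-0.14,4.5],[0,0,-0.5,0,0,-0.14,4.5],[0,0,0,0,0,-0.13,4.5]]]'
```

```text
time: 1.5
tool_pos: [258.5, 596.7, 242.1]
tool_rot: [-0.003, 1.0, 0.0, 0.0]
force: [0.1, 0.1, -0.9]
width: 45.6
```

```bash
python3 -m handwheel '[[[-2.7,-4.1,0,0,0,0.043,4.5],[-2.7,-4.1,0,0,0,0,4.5],[-2.7,-4.1,0,0,0,0,4.5],[-2.7,-4.1,0,0,0,0,4.5],[-2.7,-4.1,0,0,0,0,4.5],[-2.7,-4.1,0,0,0,0,4.5],[-2.7,-4.1,0,0,0,0,4.5],[-2.7,-4.1,0,0,0,0,4.5],[-2.7,-4.1,0,0,0,0,4.5],[-2.7,-4.1,0,0,0,0,4.5]]]'
python3 - <<'E'
from h import *
import time
s=bot.get_state();print(s["tool_pos"],s["joint_pos"],s["dq"])
im,d,P=shoot("wrist","w1");axes("wrist",im,d,P)
s=bot.get_state();print(s["tool_pos"],s["time"])
E
```

```text
time: 2.5
tool_pos: [513.5, 174.8, 241.7]
tool_rot: [0.021, 1.0, 0.0, 0.0]
force: [0.9, 1.3, 0.0]
width: 45.0
[513.52986854 174.7503773  241.72163425] [-0.69990364  0.10422972  0.31465913  1.72788753 -0.03358359  1.31385619
  1.15073887] [ 0.54616548  0.18206229  0.42843469 -0.1753649  -0.09508669  0.00895397
  0.9891825 ]
wrist red px [320 148  30 180] mid-body [521.1 186.1] len 124.9 yaw -2.25 capsign 1.0 ztop 116.6 centre(body-len128) [532.1 185.6]
wrist blue px [401 151  39 179] mid-body [522.9 244.8] len 119.8 yaw -1.81 capsign 1.0 ztop 116.6 centre(body-len128) [533.9 244.5]
[517.55134775 165.70456881 241.89633601] 2.55
```

View pics/w1.png

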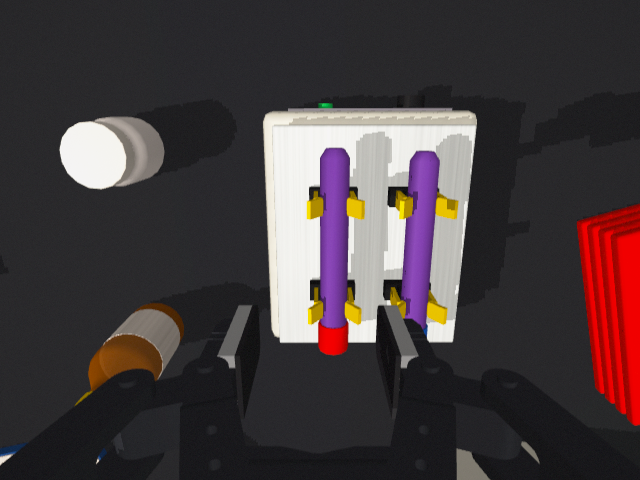

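The picture shows the red tube's cap at (333,338) and its clips at rows 205 and 305, with blue beside it at (420,230). The arm was still moving, so I'll settle and measure again.

```bash
python3 -m handwheel '[[[0,0,0,0,0,0,4.5],[0,0,0,0,0,0,4.5]]]'
cat >> h.py <<'E'
def clips(im,d,P):
    H,S,V=cv2.split(cv2.cvtColor(im,cv2.COLOR_RGB2HSV))
    m=((H>20)&(H<32)&(S>150)&(V>90)&(d>0)&(P[...,2]>85)&(P[...,2]<135)&(P[...,1]>130)).astype(np.uint8)
    n,L,st,ce=cv2.connectedComponentsWithStats(m)
    for i in range(1,n):
        if st[i,4]>25: print("clip px",ce[i].round(),np.round(P[L==i].mean(0),1),"x range",np.round(np.percentile(P[L==i][:,0],[3,97]),1))
E
python3 - <<'E'
from h import *
im,d,P=shoot("wrist");axes("wrist",im,d,P);clips(im,d,P)
s=bot.get_state();print(s["tool_pos"],s["time"],s["tool_rot"])
E
```

```text
time: 2.75
tool_pos: [512.6, 177.0, 241.3]
tool_rot: [0.021, 1.0, 0.0, -0.0]
force: [-0.5, 0.6, -0.3]
width: 44.9
wrist red px [317 150  29 180] mid-body [521.  186.1] len 124.9 yaw -2.3 capsign 1.0 ztop 116.6 centre(body-len128) [532.  185.6]
wrist blue px [398 153  38 177] mid-body [521.5 244.8] len 117.0 yaw -1.88 capsign 1.0 ztop 116.6 centre(body-len128) [532.5 244.5]
clip px [311. 208.] [493.4 174.1 121.3] x range [488.2 499.7]
clip px [351. 208.] [494.6 200.4 120.9] x range [489.3 501. ]
clip px [400. 207.] [495.8 233.3 116.6] x range [490.6 502.2]
clip px [443. 208.] [497.3 260.1 121.3] x range [491.7 503.3]
clip px [312. 311.] [568.5 171.1 119.5] x range [563.8 575.6]
clip px [349. 310.] [569.6 197.5 118.7] x range [565.  576.8]
clip px [394. 301.] [568.9 231.7 106.7] x range [566.3 575.8]
clip px [433. 312.] [572.4 257.1 120.3] x range [567.3 579.3]
[512.27466114 177.75930721 241.27998704] 2.8 [ 2.02225644e-02  9.99795472e-01  1.90493176e-04 -1.61601148e-04]
```

```bash
python3 -m handwheel '[[[-1.97,0.88,0,0,0,0,4.5],[0,0,3,0,0,0,4.5],[0,0,3,0,0,0,4.5],[0,0,3,0,0,0,4.5],[0,0,2,0,0,0,4.5],[0,0,0,0,0,0,4.5],[0,0,0,0,0,0,4.5]]]'
python3 - <<'E'
from h import *
im,d,P=shoot("wrist","w2");axes("wrist",im,d,P)
s=bot.get_state();print(s["tool_pos"],s["time"],s["tool_rot"])
E
```

```text
time: 3.5
tool_pos: [532.5, 185.8, 131.8]
tool_rot: [0.02, 1.0, 0.0, -0.0]
force: [-0.2, 0.6, 1.2]
width: 44.6
wrist red px [293 120  49 289] mid-body [521.2 186.4] len 124.5 yaw -2.33 capsign 1.0 ztop 116.6 centre(body-len128) [532.2 186. ]
wrist red px [425 125  70 253] mid-body [514.8 244.9] len 103.3 yaw -1.92 capsign 0 ztop 116.6 centre(body-len128) [514.8 244.9]
[533.13704727 185.682819   132.54484723] 3.55 [2.02169509e-02 9.99795374e-01 3.85541238e-04 5.80050346e-04]
```

View pics/w2.png

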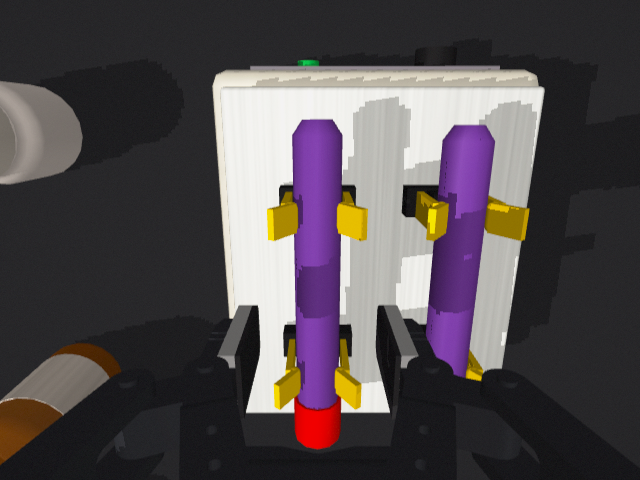

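The red tube sits centred between the fingers, with pads at x≈250 and 390 and the tube at 318. Next: descend, close and pull.

```bash
python3 -m handwheel '[[[0,0,2.2,0,0,0,4.5],[0,0,2.1,0,0,0,4.5],[0,0,0,0,0,0,4.5],[0,0,0,0,0,0,1],[0,0,0,0,0,0,1],[0,0,0,0,0,0,1],[0,0,0,0,0,0,1],[0,0,0,0,0,0,1]]]'
python3 -m handwheel '[[[0,0,-0.6,0,0,0,0.5],[0,0,-0.6,0,0,0,0.5],[0,0,-0.6,0,0,0,0.5],[0,0,-1,0,0,0,0.5],[0,0,-2,0,0,0,0.5],[0,0,-3,0,0,0,0.5],[0,0,-4,0,0,0,0.5],[0,0,-2,0,0,0,0.5],[0,0,0,0,0,0,0.5]]]'
python3 - <<'E'
from h import *
im,d,P=shoot("wrist","w3");axes("wrist",im,d,P)
s=bot.get_state();print(s["tool_pos"],s["time"],s["tool_rot"],s["width"],s["joint_pos"])
E
```

```text
time: 4.35
tool_pos: [533.9, 185.1, 90.2]
tool_rot: [0.021, 1.0, 0.001, 0.001]
force: [-1.8, 1.0, 6.5]
width: 18.2
time: 5.25
tool_pos: [534.9, 184.6, 231.1]
tool_rot: [0.021, 1.0, 0.002, 0.003]
force: [0.7, 0.4, 0.0]
width: 18.1
wrist red px [284 115  67 339] mid-body [515.9 185.7] len 111.9 yaw -2.38 capsign 0 ztop 257.3 centre(body-len128) [515.9 185.7]
wrist blue px [389 117  41 193] mid-body [526.3 244.9] len 124.6 yaw -2.19 capsign 1.0 ztop 116.6 centre(body-len128) [537.3 244.5]
[533.96223842 184.36252401 228.79082617] 5.3 [2.12657319e-02 9.99771836e-01 8.35032095e-04 1.82977994e-03] 18.081273298330046 [-0.69566226  0.15771451  0.31999832  1.6978984  -0.05155439  1.29019153
  1.16297703]
```

```bash
python3 -m handwheel '[[[-0.07,-4.5,0,0,0,0,0.5],[-0.07,-4.5,0,0,0,0,0.5],[-0.07,-4.5,0,0,0,0,0.5],[-0.07,-4.5,0,0,0,0,0.5],[-0.07,-4.5,0,0,0,0,0.5],[-0.07,-4.5,0,0,0,0,0.5],[-0.07,-4.5,0,0,0,0,0.5],[-0.07,-4.5,0,0,0,0,0.5],[-0.07,-4.5,0,0,0,0,0.5],[-0.07,-4.5,0,0,0,0,0.5]]]'
python3 -m handwheel '[[[0,0,0,0,0,-0.125,0.5],[0,0,0,0,0,-0.125,0.5],[0,0,0,0,0,0,0.5],[0,0,0,0,0,0,0.5]]]'
python3 - <<'E'
from h import *
im,d,P=shoot("wrist","w3");axes("wrist",im,d,P)
s=bot.get_state();print(s["tool_pos"],s["time"],s["tool_rot"],s["width"],s["joint_pos"])
axes("top",*shoot("top"))
E
```

```text
time: 6.3
tool_pos: [520.1, -267.1, 225.7]
tool_rot: [0.021, 1.0, 0.0, -0.001]
force: [1.4, 0.5, -0.4]
width: 18.4
time: 6.7
tool_pos: [520.6, -265.2, 225.7]
tool_rot: [-0.102, 0.995, 0.0, -0.001]
force: [-0.1, -0.0, -0.0]
width: 17.7
wrist red px [284 114  67 340] mid-body [ 501.9 -268.9] len 112.6 yaw 11.8 capsign 0 ztop 252.0 centre(body-len128) [ 501.9 -268.9]
wrist blue px [217 119  35 163] mid-body [ 523.5 -330.7] len 124.8 yaw 12.08 capsign 1.0 ztop 54.6 centre(body-len128) [ 534.2 -328.4]
wrist green px [370 123  31 162] mid-body [ 502.5 -215.2] len 124.6 yaw 12.03 capsign 1.0 ztop 54.6 centre(body-len128) [ 513.3 -212.9]
[ 520.75656971 -265.0896366   225.91268114] 6.75 [-1.02323972e-01  9.94751046e-01  1.14883832e-04 -3.85231899e-04] 18.21707008826488 [-0.14070139  0.22518456  0.63094461  1.66384088 -0.13696357  1.2980794
  2.29112293]
top blue px [143 231  12  65] mid-body [524.8 243.1] len 121.6 yaw -2.15 capsign 1.0 ztop 117.2 centre(body-len128) [535.8 242.7]
top green px [369 242  21  60] mid-body [ 500.2 -214. ] len 121.8 yaw 11.93 capsign 1.0 ztop 55.4 centre(body-len128) [ 510.9 -211.7]
```

View pics/w3.png

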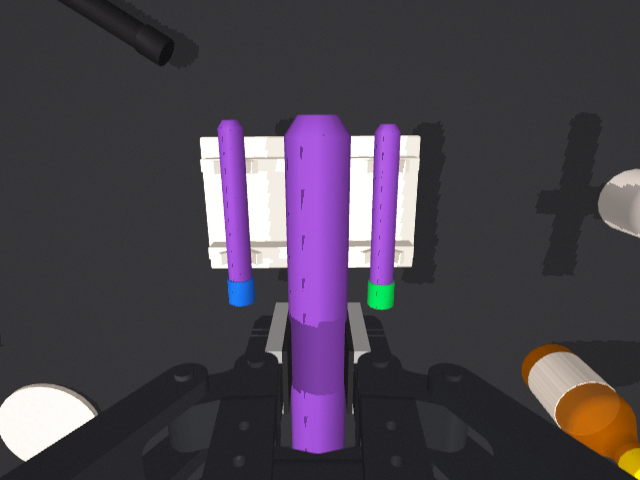

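Red is in the grip, over the middle rest between blue at (235,210) and green at (383,210). I'll get the rack centre from the first top picture.

Run:
```python
from h import *
im,d,P=shoot("wrist")
H,S,V=cv2.split(cv2.cvtColor(im,cv2.COLOR_RGB2HSV))
a=np.radians(12.05);u=np.array([np.cos(a),np.sin(a)]);n=np.array([-u[1],u[0]])
D=P[...,:2]-np.array([522.,-270.]);U=D@u;N=D@n;Z=P[...,2]
w=(S<60)&(V>90)&(d>0)&(abs(U)<85)&(abs(N)<120)
for nm,m in (("base",w&(Z>3)&(Z<14)),("rims",w&(Z>38)&(Z<50))):
    print(nm,m.sum(),np.percentile(U[m],[.5,2,98,99.5]).round(1),np.percentile(N[m],[.5,2,98,99.5]).round(1))
m=w&(Z>38)&(Z<50)
print(np.histogram(U[m],bins=np.arange(-66,67,6)))
s=bot.get_state();Rm=R.from_quat(s["tool_rot"]).as_matrix();print(Rm.round(4),s["tool_pos"])
```

```text
base 9541 [-61.3 -60.3  55.3  57. ] [-95.4 -93.9  91.7  93.1]
rims 1236 [-59.  -44.8  40.8  41.5] [-79.9 -79.1  76.8  77.7]
(array([  6,   7,   4, 195, 343,  74,   7,   5,  11,   2,   6,   6,   5,
         9,   0,   4, 304, 245,   3,   0,   0,   0]), array([-66, -60, -54, -48, -42, -36, -30, -24, -18, -12,  -6,   0,   6,
        12,  18,  24,  30,  36,  42,  48,  54,  60,  66]))
[[-9.788e-01 -2.050e-01 -3.000e-04]
 [-2.050e-01  9.788e-01  1.000e-04]
 [ 3.000e-04  1.000e-04 -1.000e+00]] [ 520.96569858 -265.00400934  226.15201111]
```

```bash
python3 -m handwheel '[[[0.02,-0.64,0,0,0,0,0.5],[0,0,4,0,0,0,0.5],[0,0,4.5,0,0,0,0.5],[0,0,4.5,0,0,0,0.5],[0,0,3,0,0,0,0.5],[0,0,1,0,0,0,0.5],[0,0,0,0,0,0,0.5],[0,0,0,0,0,0,0.5]]]'
python3 - <<'E'
from h import *
im,d,P=shoot("wrist","w4");axes("wrist",im,d,P)
s=bot.get_state();print(s["tool_pos"],s["time"],s["tool_rot"],s["width"],s["force"])
E
```

```text
time: 7.65
tool_pos: [523.1, -272.4, 58.0]
tool_rot: [-0.104, 0.995, -0.001, 0.001]
force: [-0.3, 0.2, 0.4]
width: 17.9
wrist red px [284 114  67 340] mid-body [ 504.4 -276.2] len 112.6 yaw 11.99 capsign 0 ztop 84.2 centre(body-len128) [ 504.4 -276.2]
wrist red px [128 117  81 258] mid-body [ 509.2 -332.7] len 97.3 yaw 12.27 capsign 0 ztop 54.6 centre(body-len128) [ 509.2 -332.7]
wrist red px [435 126  78 252] mid-body [ 487.5 -219.6] len 94.6 yaw 12.0 capsign 0 ztop 54.6 centre(body-len128) [ 487.5 -219.6]
[ 523.39443693 -272.41873479   58.32109628] 7.7 [-1.03770379e-01  9.94600179e-01 -6.74958972e-04  1.31809838e-03] 18.188455110660165 [ 0.69502672 -0.7373958   0.61987559]
```

```bash
python3 -m handwheel '[[[0,0.1,1.5,0,0,0,0.5],[0,0,0.9,0,0,0,0.5],[0,0,0.4,0,0,0,0.5],[0,0,0.1,0,0,0,0.5],[0,0,0,0,0,0,0.5]]]'
```

```text
time: 8.2
tool_pos: [522.2, -271.3, 28.2]
tool_rot: [-0.104, 0.995, -0.0, 0.0]
force: [-2.8, 0.1, 10.5]
width: 18.5
```

```bash
python3 -m handwheel '[[[0,0,0,0,0,0,4.5],[0,0,0,0,0,0,4.5],[0,0,0,0,0,0,4.5],[0,0,-1.5,0,0,0,4.5],[0,0,-3,0,0,0,4.5],[0,0,-4,0,0,0,4.5],[0,0,-4,0,0,0,4.5],[0,0,-3,0,0,0,4.5],[0,0,0,0,0,0,4.5],[0,0,0,0,0,0,4.5]]]'
python3 - <<'E'
from h import *
im,d,P=shoot("wrist","w5");axes("wrist",im,d,P)
s=bot.get_state();print(s["tool_pos"],s["time"],s["tool_rot"],s["width"],s["force"])
E
```

```text
time: 9.2
tool_pos: [522.2, -270.8, 183.6]
tool_rot: [-0.104, 0.995, -0.0, 0.001]
force: [-0.4, 0.4, -0.1]
width: 45.1
wrist red px [302 116  30 185] mid-body [ 509.8 -273.8] len 124.7 yaw 12.0 capsign 1.0 ztop 54.6 centre(body-len128) [ 520.5 -271.5]
wrist blue px [211 118  40 185] mid-body [ 523.3 -330.6] len 125.3 yaw 12.08 capsign 1.0 ztop 54.6 centre(body-len128) [ 534.1 -328.3]
wrist green px [384 123  39 184] mid-body [ 502.2 -215.6] len 125.0 yaw 12.04 capsign 1.0 ztop 54.5 centre(body-len128) [ 512.9 -213.3]
[ 521.73609151 -270.43939602  182.39797091] 9.25 [-1.03947815e-01  9.94582745e-01  1.14119599e-04  4.41529653e-05] 44.99476035638405 [-1.08490031 -0.49193226 -0.70135445]
```

View pics/w5.png

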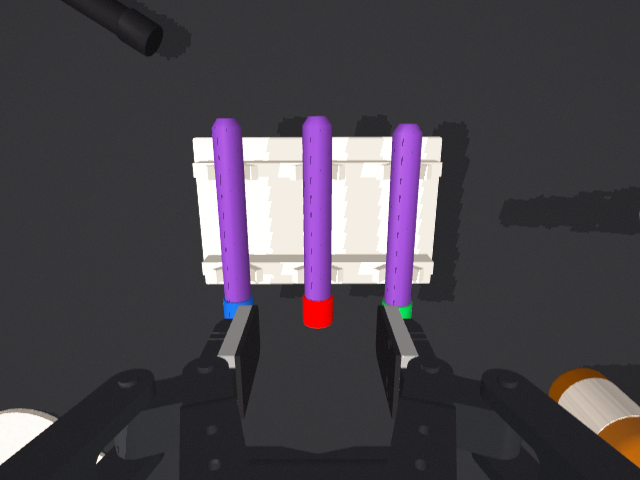

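The red tube lies in the middle rest at (317,210), level with both neighbours (ztop 54.6). Next is the green one at (403,210).

```bash
python3 -m handwheel '[[[-0.15,3,0,0,0,0,4.5],[-0.15,2.93,0,0,0,0,4.5],[0,0,4,0,0,0,4.5],[0,0,4,0,0,0,4.5],[0,0,3,0,0,0,4.5],[0,0,0,0,0,0,4.5],[0,0,0,0,0,0,4.5]]]'
python3 - <<'E'
from h import *
im,d,P=shoot("wrist","w6");axes("wrist",im,d,P)
s=bot.get_state();print(s["tool_pos"],s["time"],s["tool_rot"],s["width"],s["force"])
E
```

```text
time: 9.95
tool_pos: [512.0, -212.2, 72.2]
tool_rot: [-0.104, 0.995, 0.0, -0.001]
force: [-0.0, -1.2, 0.7]
width: 45.0
wrist red px [140 109  72 269] mid-body [ 501.6 -273.3] len 109.3 yaw 11.53 capsign 0 ztop 54.6 centre(body-len128) [ 501.6 -273.3]
wrist blue px [  0 113  96 290] mid-body [ 522.6 -328.1] len 124.9 yaw 11.53 capsign 1.0 ztop 54.6 centre(body-len128) [ 533.4 -325.9]
wrist green px [293 122  50 286] mid-body [ 501.9 -214.1] len 125.1 yaw 12.02 capsign 1.0 ztop 54.6 centre(body-len128) [ 512.7 -211.8]
[ 512.88905723 -212.48759933   73.24226059] 10.0 [-1.03664299e-01  9.94612307e-01 -2.56868831e-04  7.98136406e-05] 45.13198830799369 [0.5600932  0.31279614 0.04310505]
```

View pics/w6.png

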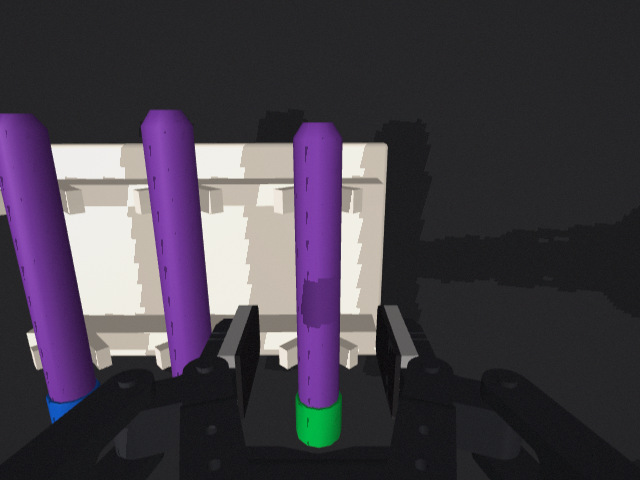

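Green is centred between the pads at (318,260), so I'll grip and lift it.

```bash
python3 -m handwheel '[[[0,0,2.5,0,0,0,4.5],[0,0,2,0,0,0,4.5],[0,0,0,0,0,0,4.5],[0,0,0,0,0,0,1],[0,0,0,0,0,0,1],[0,0,0,0,0,0,1],[0,0,0,0,0,0,0.5],[0,0,0,0,0,0,0.5],[0,0,0,0,0,0,0.5]]]'
python3 -m handwheel '[[[0,0,-1,0,0,0,0.5],[0,0,-3,0,0,0,0.5],[0,0,-4.5,0,0,0,0.5],[0,0,-4.5,0,0,0,0.5],[0,0,-4,0,0,0,0.5],[0,0,-3,0,0,0,0.5],[0,0,0,0,0,0.125,0.5],[0,0,0,0,0,0.125,0.5],[0,0,0,0,0,0,0.5],[0,0,0,0,0,0,0.5]]]'
```

```text
time: 10.9
tool_pos: [513.7, -211.8, 29.3]
tool_rot: [-0.104, 0.995, 0.0, 0.001]
force: [-1.7, 2.1, 5.8]
width: 17.8
time: 11.9
tool_pos: [512.6, -212.3, 228.2]
tool_rot: [0.019, 1.0, -0.0, 0.0]
force: [-0.7, -0.3, -0.6]
width: 18.2
```

```bash
python3 -m handwheel '[[[-0.05,4.43,0,0,0,0,0.5],[-0.05,4.43,0,0,0,0,0.5],[-0.05,4.43,0,0,0,0,0.5],[-0.05,4.43,0,0,0,0,0.5],[-0.05,4.43,0,0,0,0,0.5],[-0.05,4.43,0,0,0,0,0.5],[-0.05,4.43,0,0,0,0,0.5],[-0.05,4.43,0,0,0,0,0.5],[-0.05,4.43,0,0,0,0,0.5]]]'
python3 -m handwheel '[[[0,0,0,0,0,0,0.5],[0,0,0,0,0,0,0.5]]]'
python3 - <<'E'
from h import *
im,d,P=shoot("wrist","w7");axes("wrist",im,d,P);clips(im,d,P)
s=bot.get_state();print(s["tool_pos"],s["time"],s["tool_rot"],s["width"],s["force"])
E
```

```text
time: 12.8
tool_pos: [533.7, 187.7, 227.7]
tool_rot: [0.019, 1.0, 0.0, 0.0]
force: [0.7, 0.2, 0.1]
width: 18.1
time: 13.0
tool_pos: [533.5, 187.0, 227.1]
tool_rot: [0.018, 1.0, -0.0, -0.0]
force: [0.5, -0.4, 0.0]
width: 18.2
wrist red px [285 118  65 336] mid-body [515.6 188.1] len 112.2 yaw -2.06 capsign 0 ztop 252.4 centre(body-len128) [515.6 188.1]
wrist blue px [387 122  42 195] mid-body [526.1 244.9] len 124.9 yaw -2.21 capsign 1.0 ztop 116.6 centre(body-len128) [537.1 244.5]
clip px [390. 180.] [496.  233.5 118.6] x range [490.7 502.3]
clip px [435. 181.] [497.5 260.2 121.7] x range [491.7 503.4]
clip px [384. 291.] [570.8 230.6 116.2] x range [566.3 578. ]
clip px [425. 294.] [572.5 257.2 120.4] x range [567.4 579.2]
[533.8348447  185.51666046 227.30151072] 13.05 [ 1.99286433e-02  9.99801301e-01 -4.50200491e-04 -6.57810638e-05] 18.3463016983407 [-0.35921355 -0.03820584 -0.56274681]
```

```bash
python3 -m handwheel '[[[0,-0.1,4,0,0,0,0.5],[0,0,4,0,0,0,0.5],[0,0,2.2,0,0,0,0.5],[0,0,0,0,0,0,0.5],[0,0,0,0,0,0,0.5]]]'
python3 - <<'E'
from h import *
for i in range(3):
    im,d,P=shoot("wrist","w8");axes("wrist",im,d,P)
    s=bot.get_state();print(s["tool_pos"],s["time"],s["tool_rot"],s["width"],s["force"])
clips(im,d,P)
E
```

```text
time: 13.55
tool_pos: [534.3, 183.9, 126.2]
tool_rot: [0.021, 1.0, -0.0, 0.0]
force: [0.4, 1.2, 0.3]
width: 18.0
wrist red px [285 118  65 336] mid-body [516.3 185.1] len 112.3 yaw -2.43 capsign 0 ztop 151.5 centre(body-len128) [516.3 185.1]
wrist red px [430 120  76 255] mid-body [513.4 244.6] len 100.4 yaw -2.56 capsign 0 ztop 116.6 centre(body-len128) [513.4 244.6]
[534.82494084 184.48482203 126.99655859] 13.6 [2.13456167e-02 9.99771660e-01 3.27803226e-04 9.40712586e-04] 17.93323897905234 [ 0.08887556 -0.62022152  0.46147996]
wrist red px [285 118  65 336] mid-body [516.9 185.6] len 112.3 yaw -2.41 capsign 0 ztop 152.2 centre(body-len128) [516.9 185.6]
wrist red px [429 119  75 254] mid-body [513.8 244.6] len 100.9 yaw -2.6 capsign 0 ztop 116.6 centre(body-len128) [513.8 244.6]
[534.9947188  184.87237001 127.31364327] 13.65 [2.12126484e-02 9.99774001e-01 5.89088737e-04 1.27439101e-03] 18.04041515904624 [-0.43579864 -0.85643134 -0.19698441]
wrist red px [285 118  65 336] mid-body [517. 186.] len 112.3 yaw -2.38 capsign 0 ztop 152.5 centre(body-len128) [517. 186.]
wrist red px [428 118  75 255] mid-body [513.9 244.6] len 101.5 yaw -2.64 capsign 0 ztop 116.6 centre(body-len128) [513.9 244.6]
[534.92576433 185.07337407 127.26971005] 13.7 [2.11055008e-02 9.99776209e-01 6.51645731e-04 1.29003765e-03] 17.95216973163517 [ 8.64711598e-01 -6.76358230e-01 -7.16106761e-04]
clip px [437. 211.] [495.9 233.2 114.8] x range [490.7 502.3]
clip px [359. 217.] [494.8 202.2 123.6] x range [489.4 501. ]
clip px [277. 218.] [493.8 172.3 125.1] x range [488.4 499.8]
clip px [514. 215.] [497.4 260.1 121.6] x range [491.8 503.4]
clip px [417. 358.] [569.3 230.7 102.7] x range [566.2 577.2]
clip px [488. 374.] [568.4 257.5 118.3] x range [567.2 570.9]
```

View pics/w8.png

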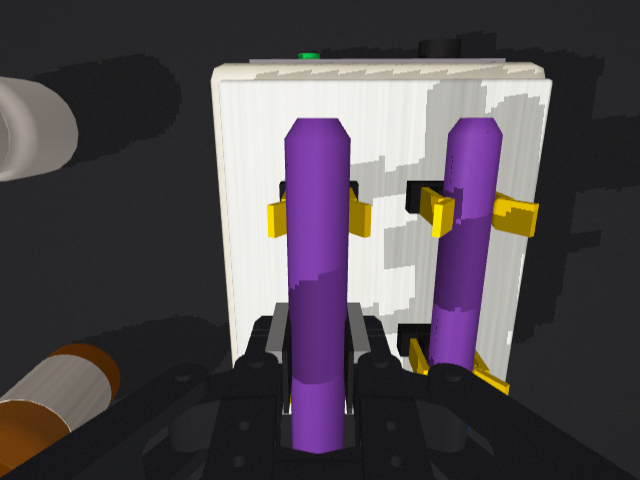

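Green is level and centred over the right-station clips, which show at (277,218) and (359,217). Now pressing it in.

```bash
python3 -m handwheel '[[[0.2,0,1.5,0,0,0,0.5],[0,0,0.6,0,0,0,0.5],[0,0,0.5,0,0,0,0.5],[0,0,0.4,0,0,0,0.5],[0,0,0.3,0,0,0,0.5]]]'
python3 -m handwheel '[[[0,0,0.3,0,0,0,0.5],[0,0,0.1,0,0,0,0.5],[0,0,0,0,0,0,0.5]]]'
```

```text
time: 14.2
tool_pos: [533.2, 185.6, 94.0]
tool_rot: [0.021, 1.0, 0.001, 0.002]
force: [1.3, 0.3, 0.7]
width: 18.0
time: 14.5
tool_pos: [532.8, 185.6, 91.1]
tool_rot: [0.021, 1.0, 0.001, 0.001]
force: [-7.5, -3.3, 23.6]
width: 17.9
```

```bash
python3 -m handwheel '[[[0,0,0.1,0,0,0,0.5],[0,0,0,0,0,0,0.5]]]'
python3 - <<'E'
from h import *
im,d,P=shoot("wrist","w9");axes("wrist",im,d,P)
print(bot.get_state()["force"])
E
```

```text
time: 14.7
tool_pos: [532.8, 185.6, 91.0]
tool_rot: [0.021, 1.0, 0.001, 0.001]
force: [-11.3, -3.3, 32.5]
width: 18.2
wrist red px [285 118  65 336] mid-body [514.2 186.7] len 111.5 yaw -2.35 capsign 0 ztop 116.4 centre(body-len128) [514.2 186.7]
wrist red px [456 126  98 272] mid-body [504.3 244.9] len 82.9 yaw -1.98 capsign 0 ztop 116.6 centre(body-len128) [504.3 244.9]
wrist red px [467 425  27  32] mid-body [552.  233.8] len 53.2 yaw 26.48 capsign 0 ztop 117.4 centre(body-len128) [552.  233.8]
[-10.66158024  -4.80353125  32.29435433]
```

It is on the seat: ztop is 116.4 and the force is rising against something solid. I'll relieve the press, release, retreat and check.

```bash
python3 -m handwheel '[[[0,0,-0.2,0,0,0,0.5],[0,0,0,0,0,0,4.5],[0,0,0,0,0,0,4.5],[0,0,0,0,0,0,4.5],[0,0,-1.5,0,0,0,4.5],[0,0,-3,0,0,0,4.5],[0,0,-4,0,0,0,4.5],[0,0,-4,0,0,0,4.5],[0,0,0,0,0,0,4.5],[0,0,0,0,0,0,4.5]]]'
python3 - <<'E'
from h import *
im,d,P=shoot("wrist","w10");axes("wrist",im,d,P);clips(im,d,P)
im,d,P=shoot("top");axes("top",im,d,P)
for l in("bottle","jar"): print(l,models.landmark_of("top",l)[:1])
s=bot.get_state();print(s["tool_pos"],s["time"],s["width"],s["force"])
E
```

```text
time: 15.75
tool_pos: [532.3, 185.4, 216.0]
tool_rot: [0.021, 1.0, 0.001, 0.001]
force: [-0.2, -0.7, -0.6]
width: 44.8
wrist green px [301 119  33 203] mid-body [521.  186.4] len 124.5 yaw -2.35 capsign 1.0 ztop 116.6 centre(body-len128) [532.  185.9]
wrist blue px [393 123  42 200] mid-body [523.8 244.9] len 120.7 yaw -1.94 capsign 1.0 ztop 116.6 centre(body-len128) [534.8 244.6]
clip px [395. 183.] [495.9 233.4 117.9] x range [490.7 502.1]
clip px [295. 185.] [493.7 174.3 121.6] x range [488.3 499.8]
clip px [340. 185.] [494.8 200.7 121.8] x range [489.4 501. ]
clip px [443. 185.] [497.5 260.2 121.9] x range [491.8 503.4]
clip px [297. 301.] [568.5 171.4 119. ] x range [564.  575.4]
clip px [338. 301.] [569.7 197.6 119.3] x range [564.9 576.9]
clip px [388. 293.] [569.  231.  112.2] x range [566.1 576.4]
clip px [431. 302.] [572.5 257.2 120.3] x range [567.4 579.3]
top blue px [423 230  23  60] mid-body [ 522.2 -331. ] len 123.0 yaw 12.21 capsign 1.0 ztop 55.2 centre(body-len128) [ 533.  -328.7]
top red px [397 237  22  60] mid-body [ 507.9 -273.4] len 121.6 yaw 11.88 capsign 1.0 ztop 55.6 centre(body-len128) [ 518.6 -271.2]
top red px [174 244  10  53] mid-body [508.4 183. ] len 99.3 yaw -4.52 capsign 0 ztop 117.4 centre(body-len128) [508.4 183. ]
top red px [143 262  10  34] mid-body [495.1 244.2] len 62.2 yaw -2.85 capsign 0 ztop 117.4 centre(body-len128) [495.1 244.2]
bottle [{'xyz': [638.0, -0.9, -2.5], 'confidence': 0.63}]
jar [{'xyz': [457.4, 9.7, -3.5], 'confidence': 0.85}]
[531.09423116 185.00569719 213.25821271] 15.95 45.007688069714 [-0.77154183 -0.452423    0.01073583]
```

View pics/w10.png

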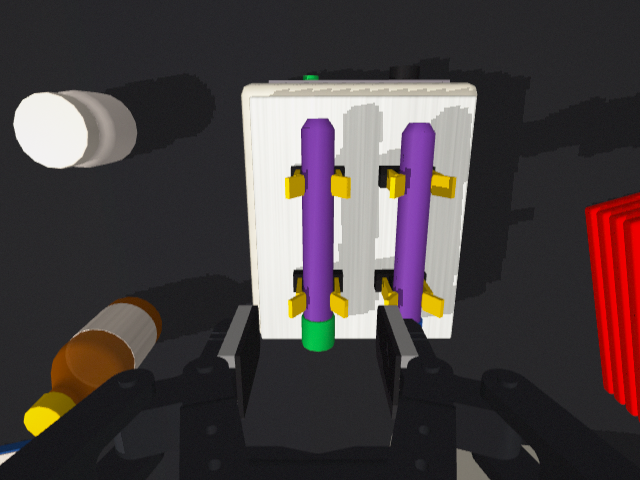

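Green is seated in both clips at (318,185) and (318,300), with its cap at (318,333) clear of them. The clip jaws sit where they did with red in them.

```bash
python3 -c "
from station import bot
print(bot.job_done())"
```

```text
the job is handed in; nothing more can be done
None
```

The job is done and handed in at about 16 s of robot time. I pulled the red-capped tube out of the mixer's right station and laid it in the rack's middle rest. Then I snapped the green-capped tube into the two clips the red one came out of.

- **Red tube:** it lies at about (520, -271) mm, level with its neighbours (tops at 54.6 mm).
- **Green tube:** its centre is at about (532, 186) mm, within about 1 mm of mid-station. Its top is at 116.6 mm, the same as the seated blue tube, and its cap is clear of the clips. The final press was 32 N against a solid stop.
- **Everything else:** the blue tubes, the bottle and the jar measured where they started, within measuring error. The fingers are open, about 105 mm above the seated tube, and touching nothing.
- **Check that disagreed:** in the last top view the arm hid part of the mixer, so the mixer tubes' axes fitted from it were off. I relied on the wrist camera for those.

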